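# Clamp a lens blank with the turnbuckle

## Robot

A 7-joint arm with a two-finger parallel gripper is mounted at the origin on a cart in front of the work surface, level with it; the furniture and walls round the work are solid. World frame = base frame: x ahead of the robot, y to its left, z up, the work surface at z = 0. Lengths are in m, angles in rad, forces in N, time in s.
With the tool pointing down it reaches from about 0.4 to 0.85 m from the base axis. Payload 4.5 kg.
Tool frame: the origin (TCP) lies on the centre line of the jaws, within the pads' length; the fingertips stand 11 mm ahead of it and the grasp point (between the pads) lies 8 mm behind it; z points along the fingers, y is the line along which they close (so a half turn about z gives the same grasp; the last joint's range is limited). The gripper opens to 88 mm and grips with 3 to 60 N. Pads are 18 mm wide; open, the fingers measure 123 mm over their backs; the gripper's body (75 mm by 187 mm) begins 45 mm behind the grasp point.
Start: joints at [1.378, 0.689, -0.195, 1.565, 0.157, 0.902, -0.215], TCP at [0.141, -0.609, 0.25] pointing down, gripper open.
Joint ranges: [-3.01, 3.01], [-0.46, 2.08], [-1.47, 1.51], [0.13, 2.56], [-1, 4.14], [0.04, 2.09], [-2.66, 2.66]. Speed limits (rad/s): [2.57, 2.57, 3.14, 3.14, 3.14, 3.14, 3.14].

## Interface

Orientations are given as a unit quaternion [x, y, z, w].
In Python, from plant import * gives the robot as it stands. The module is installed in compiled form; this text tells all that it offers.
- The arm moves only by the tool send_rows, never from a script. Its argument "motion" is a list of rows, each an object of numbers: "x", "y", "z": the shift along the tool's x, y, z in cm; "rx", "ry", "rz": the turn, a rotation vector about the tool's x, y, z in rad; "jaw": the finger opening in cm, from 0 to 8.81. In form: [{"x": .., "y": .., "z": .., "rx": .., "ry": .., "rz": .., "jaw": ..}, ...]. A call has exactly 5 rows; each row shifts and turns the commanded pose from where the row before left it, along the tool's axes as they then stand; what a row does not reach is not made up. A row lasts 1/10 s, in which the tool goes at most 50 mm and 8.59 degrees, less where a joint would pass 70% of its speed; a pose out of reach is approached as far as the arm can. A call is refused whole if a number of a shift passes 5 or a number of a turn 0.15, either way. A call with a gripper value outside its range is refused whole. The fingers move at their own pace and stop on an object; "grip_force" is the grip in N (left out, the last holds). Time passes only in rows, so rows that do not move let the fingers close, or fill a call up. It gives the time, the measured TCP pose, the force, the opening and the grip force at its end, in the units of the state.
- get_state(): the state, without advancing time (a new reading comes with each control period).
- snapshot(name): name is "scene" or "top" or "wrist"; returns a dict with "img" (420x560x3 uint8, red, green, blue), "vertical_fov" (degrees; the focal length in pixels is half the picture's height over the tangent of half this angle, whatever the lens; pixels are square), "cx", "cy" (the principal point, pixels), "extrinsics" (4x4, takes a point from camera to world coordinates). Camera axes: x right, y up, looking along -z (the intrinsics and any distortion apply to the point x, -y, -z); pixel columns grow to the right and rows downward; lengths in m; the calibration is good to about 2 mm. A picture is of the moment at which its call begins. There is no depth.
- finish_job(): hands the job in; it is judged then, once.
The state is a dict: "clock": time; "q": joint angles; "qd": joint speeds; "joint_torque": joint torques, N m; "tool_pos": TCP position; "eef_rot": TCP orientation; "contact_force": force on the tool from outside, world axes, zero at the start; "moment": the same for the moment, N m; "opening": opening from 0.0 (shut) to 1.0 (fully open); "finger_force": force on a finger pad.
Only numpy, scipy, OpenCV 4.12 (cv2) and the standard library are available. Lean on these libraries where they do the work, as an engineer would, in place of code of your own. Each camera call takes 0.05 s, during which the arm holds its last target. There are 200 camera calls.

## Task

Lay the lens blank flat on the rest of the small lens holder, between its two open jaws, and let go of it. Then turn the holder's turnbuckle by its spokes, the top going towards the lens rest, so that both jaws draw in together and grip the blank firmly but gently: stop when the push on the spoke clearly stiffens, as a hard squeeze chips the blank. Do not shove the jaws themselves, and leave everything else on the desk where it is.

Things in the scene. Friction and masses are not known exactly. Their poses are not given: they have to be found in the camera images.
- lens_holder: Bench lens holder fixed to the desk: grey bed 12 mm thick, x -75 to +90 mm, y -95 to +95 mm from its origin. Origin on the desk under the bed, z up; +x points from the turnbuckle (front, towards the robot) back to the lens rest, +y to the left jaw. Turnbuckle axis along y at x = -50 mm, 75 mm high; rest centre at x = +58 mm.
- rest_center (a point): Centre of the top of the black lens rest (36 x 36 mm), 28 mm above the desk; axes as the holder. The blank lies on it between the two jaws. Nothing of the jaws beside the rest is higher than 38 mm above the desk; the jaw posts at the turnbuckle are 91 mm high.
- turnbuckle: Steel turnbuckle body, 50 mm long, 33 mm thick at its collars, with left- and right-hand threaded ends to the jaws. Origin at its centre, y along its axis (holder's +y). Six round spokes, 8 mm thick, 60 degrees apart, stand out in its middle plane (y = 0), two of them along its own +z and -z; tips 60 mm from the axis. Starts 0 to 0.8 rad from fully open, at which its x is the holder's x.
- turnbuckle_axis (a point): Centre of the turnbuckle, 75 mm above the desk; axes as the holder. Turning positively about +y (top going to +x, towards the lens rest) draws each jaw in 3 mm per radian, up to 4.6 rad from open; it stays where left. It takes 0.12 Nm to turn freely (3 N on a spoke 45 mm from the axis); 7.5 N more jaw force adds 1 N there, and 6 to 7 N there is a proper grip.
- left_jaw: Left jaw, aluminium, slides along the holder's y. Origin: the holder's origin when fully open, moving in -y as it closes. Its rubber face (40 x 10 mm, middle at the rest's x, top 38 mm above the desk) stands about 37 mm from the holder's middle when fully open, but is screw-set up to 1.5 mm farther in or out; the setting is not given.
- right_jaw: Right jaw, mirror image of the left; moves in +y of the holder as it closes. Its face has its own unknown setting of up to 1.5 mm. Once both faces touch the blank, the jaw force rises steeply, some 4 N for each mm moved at a spoke's tip; a squeeze over 40 N chips the blank, under 10 N does not hold it.
- lens_blank: Grey uncut lens blank: a disc 60 mm across and 10 mm thick, lying flat, with an alloy blocking button 24 mm across and 22 mm high on its middle to hold it by (top 32 mm above the underside); 60 to 120 g. Origin: centre of the underside, z up.
- pen_torch: White pen torch, 137 x 13 mm, lying on the desk; bystander. Origin under its middle.
- contact_case: Contact lens case with two round caps, 28 x 62 x 16 mm; bystander. Origin under its middle.
- cleaner_spray: Blue spray bottle, 37 mm thick, 133 mm high, standing; bystander. Origin under its middle.
- eye_drops_b: Small white eye drop bottle with a blue cap, 25 mm thick, 65 mm high, standing; bystander. Origin under its middle.

How it is judged:
By the outcome, as a careful person would: the job done as asked, in the order asked, and still so for the second after the job is handed in, with the robot touching nothing.
It also fails if it takes over 67 s, if anything falls off the work surface, if the arm or the gripper's body presses on something with over 40 N, if the wrist force passes 120 N, or if a joint passes its speed limit or range.

## Working session

There is one attempt and no reset: what is moved stays moved. The work goes in short steps, Python scripts to look and compute and a tool call to move; the robot and the scene stay as the last step left them, time stands still between calls to the robot, and variables do not carry over. Pictures are saved under pics/ and viewed, at most 10 in all, crops included, and the job is handed in when it is done.

Besides the shell and the picture viewer there is one more tool, called after "Request:" by a JSON object that holds its "op" and its "data". send_rows: Moves the arm, as the interface text tells. Its arguments: {"type":"object","properties":{"motion":{"type":"array"},"grip_force":{"type":"number"}},"required":["motion"]}

```bash
mkdir -p pics
cat > h.py <<'E'
from plant import *
import numpy as np, cv2
from scipy.spatial.transform import Rotation as R
def snap(n,f=None):
    s=snapshot(n)
    if f: cv2.imwrite('pics/'+f,s['img'][:,:,::-1])
    return s
def ray(s,u,v):
    h=s['img'].shape[0]; f=h/2/np.tan(np.radians(s['vertical_fov'])/2)
    d=np.array([(u-s['cx'])/f,-(v-s['cy'])/f,-1]); T=np.array(s['extrinsics'])
    return T[:3,3],T[:3,:3]@d
def onz(s,u,v,z):
    o,d=ray(s,u,v); return o+d*(z-o[2])/d[2]
def proj(s,p):
    h=s['img'].shape[0]; f=h/2/np.tan(np.radians(s['vertical_fov'])/2)
    T=np.array(s['extrinsics']); c=T[:3,:3].T@(np.array(p)-T[:3,3])
    return s['cx']+f*c[0]/-c[2], s['cy']+f*c[1]/c[2]
E
python3 - <<'E'
from h import *
np.set_printoptions(precision=4,suppress=True)
for n in('top','scene','wrist'):
    s=snap(n,n+'0.png'); print(n,{k:v for k,v in s.items() if k!='img'})
st=get_state(); print(st)
a=cv2.imread('pics/top0.png');b=cv2.imread('pics/scene0.png')
E
```

```text
top {'vertical_fov': 54.69514670884334, 'cx': 279.9207717841442, 'cy': 207.12114265148819, 'extrinsics': array([[ 0.0001,  0.982 , -0.1889,  0.4072],
       [-0.9998,  0.0038,  0.0192, -0.1983],
       [ 0.0196,  0.1889,  0.9818,  0.9396],
       [ 0.    ,  0.    ,  0.    ,  1.    ]])}
scene {'vertical_fov': 57.3544321824169, 'cx': 282.5874028580191, 'cy': 209.12465377734608, 'extrinsics': array([[ 0.8633,  0.2034, -0.4619,  0.1104],
       [-0.5045,  0.3742, -0.7781, -0.9641],
       [ 0.0146,  0.9048,  0.4257,  0.5002],
       [ 0.    ,  0.    ,  0.    ,  1.    ]])}
wrist {'vertical_fov': 59.63390051313972, 'cx': 283.22492503975593, 'cy': 208.74292176577717, 'extrinsics': array([[ 0.2258,  0.9329,  0.2805,  0.2116],
       [-0.9742,  0.2168,  0.0631, -0.5915],
       [-0.0019, -0.2875,  0.9578,  0.3835],
       [ 0.    ,  0.    ,  0.    ,  1.    ]])}
{'clock': 0.15, 'q': array([ 1.3778,  0.6898, -0.1945,  1.566 ,  0.1573,  0.9025, -0.2151]), 'qd': array([-0.0012, -0.0037, -0.0006, -0.0059,  0.0002,  0.0016, -0.0006]), 'joint_torque': array([ -0.0012, -52.7858,  -1.2684, -15.3585,  -0.0525,   0.0039,
         0.0001]), 'tool_pos': array([ 0.1404, -0.6086,  0.2491]), 'eef_rot': array([ 0.9936,  0.1132, -0.0001, -0.0007]), 'contact_force': array([-0.6168, -0.1043, -0.7462]), 'moment': array([-0.017 , -0.0036, -0.0081]), 'finger_force': 0.0, 'opening': 1.0032340753029816}
```

View pics/top0.png

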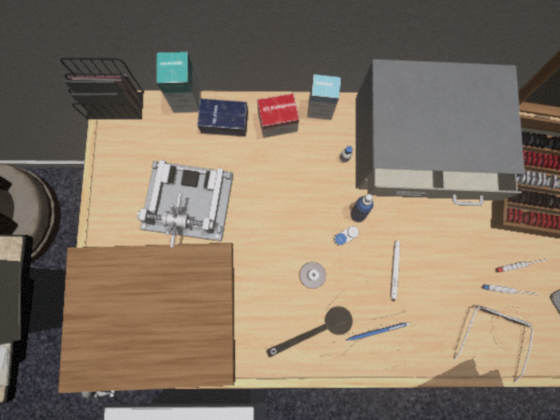

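View pics/scene0.png

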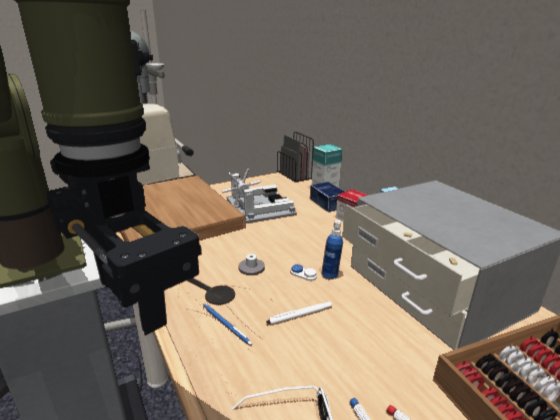

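The top view shows the holder at about (187,200), the blank at (313,275), the case at (347,236), the spray at (363,207) and a wood block in front of the holder. The scene view agrees. Next I'll measure the blank and the holder.

Run:
```python
from h import *
np.set_printoptions(precision=4,suppress=True)
s=snap('top'); c=snap('scene')
print(onz(s,0,419,0),onz(s,559,0,0),proj(s,[.141,-.609,.25]))
im=s['img'].astype(int)
sat=im.max(2)-im.min(2)
m=((sat<22)&(im.max(2)>60)).astype(np.uint8)
roi=m.copy()*0; roi[255:295,290:335]=m[255:295,290:335]
cn=max(cv2.findContours(roi,0,1)[0],key=cv2.contourArea)
e=cv2.fitEllipse(cn);print(e,onz(s,*e[0],.010), onz(s,e[0][0]+e[1][0]/2,e[0][1],.01)-onz(s,e[0][0]-e[1][0]/2,e[0][1],.01))
# wood block corners, holder corners guess
for p in [(66,247),(231,243),(233,383),(60,390)]: print('block',onz(s,*p,.0),onz(s,*p,.05))
a=cv2.resize(s['img'][145:265,110:260],None,fx=5,fy=5,interpolation=cv2.INTER_CUBIC)
cv2.imwrite('pics/hold.png',a[:,:,::-1])
b=cv2.resize(c['img'][160:290,130:310],None,fx=4,fy=4,interpolation=cv2.INTER_CUBIC)
cv2.imwrite('pics/holdc.png',b[:,:,::-1])
```

```text
[0.1293 0.3755 0.    ] [ 1.1507 -0.9574  0.    ] (np.float64(533.9343176137031), np.float64(458.71497524533095))
((312.16424560546875, 274.86688232421875), (24.198062896728516, 24.879959106445312), 151.86520385742188) [ 0.4303 -0.2895  0.01  ] [ 0.     -0.0549  0.    ]
block [0.4932 0.2732 0.    ] [0.4886 0.2481 0.05  ]
block [ 0.5031 -0.1036  0.    ] [ 0.498  -0.1086  0.05  ]
block [ 0.1988 -0.1149  0.    ] [ 0.2099 -0.1193  0.05  ]
block [0.1862 0.2556 0.    ] [0.198  0.2315 0.05  ]
```

View pics/hold.png

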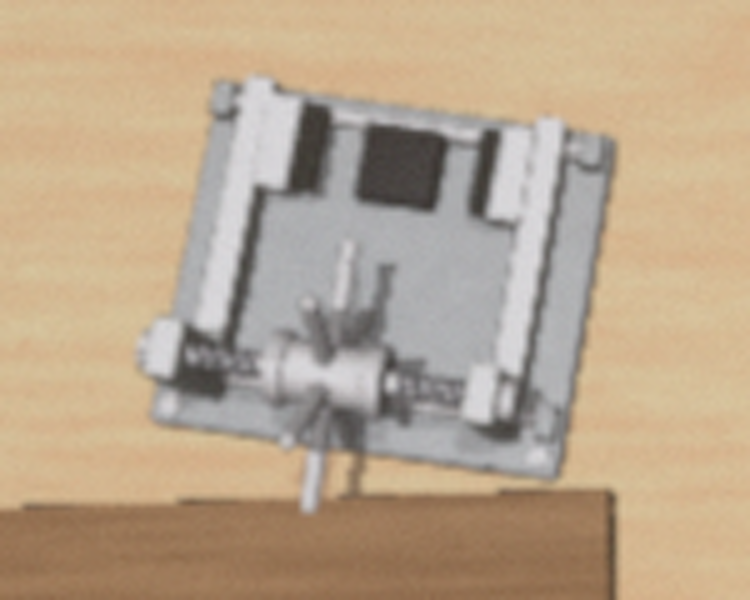

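View pics/holdc.png

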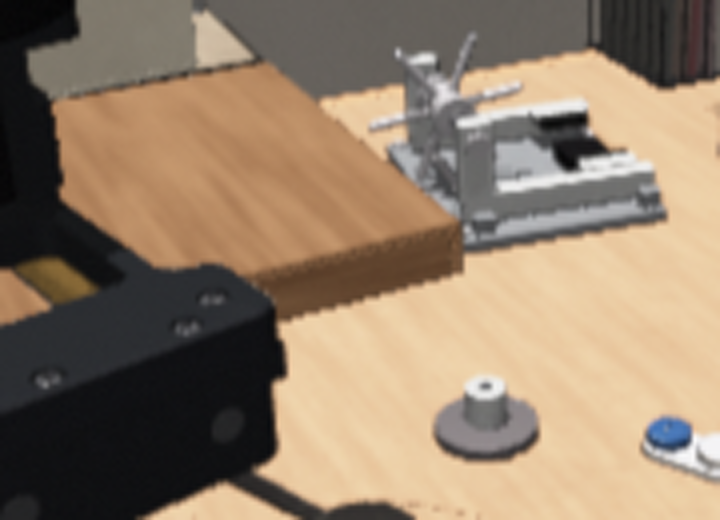

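The bed corners in the crop are at about (155,422), (557,477), (613,137) and (212,82). The spokes are visible, and the wood slab edge runs close in front of the holder.

```bash
cat > pose.py <<'E'
from h import *
np.set_printoptions(precision=4,suppress=True)
s=snap('top'); c=snap('scene')
L=np.array([[-75,95],[-75,-95],[90,-95],[90,95]])/1000
P=np.array([onz(s,110+u/5,145+v/5,.012)[:2] for u,v in [(155,422),(557,477),(613,137),(212,82)]])
Lc=L-L.mean(0);Pc=P-P.mean(0)
U,S,V=np.linalg.svd(Lc.T@Pc);Rm=(U@V).T
t=P.mean(0)-Rm@L.mean(0);yaw=np.arctan2(Rm[1,0],Rm[0,0])
if __name__=='__main__':
    print('origin',t,'yaw',yaw,'res',P-(L@Rm.T+t))
    w=lambda x,y:Rm@[x,y]+t
    print('rest',w(.058,0),'tb',w(-.05,0))
    for u,v in[(364,125),(445,138),(436,210),(356,195)]:
        p=onz(s,110+u/5,145+v/5,.028)[:2];print('rest corner local',Rm.T@(p-t))
    T=[(345,240),(308,303),(310,510),(285,440)]
    for u,v in T:
        o,d=ray(s,110+u/5,145+v/5)
        # intersect with plane local y=0
        ol=Rm.T@(o[:2]-t);dl=Rm.T@d[:2];k=-ol[1]/dl[1]
        print('spoke top ',ol[0]+k*dl[0]+.05,o[2]+k*d[2]-.075)
    for u,v in[(400,55),(472,40),(520,88),(370,127),(430,185)]:
        o,d=ray(c,130+u/4,160+v/4)
        ol=Rm.T@(o[:2]-t);dl=Rm.T@d[:2];k=-ol[1]/dl[1]
        a,b=ol[0]+k*dl[0]+.05,o[2]+k*d[2]-.075
        print('spoke scene',a,b,np.hypot(a,b),np.degrees(np.arctan2(a,b)))
    # slab top corner near, from scene and top (two views)
    o1,d1=ray(s,110+610/5,145+492/5);o2,d2=ray(c,130+462/4,160+227/4)
    k=np.linalg.lstsq(np.c_[d1,-d2],o2-o1,rcond=None)[0];print('slab corner',o1+k[0]*d1,o2+k[1]*d2)
    print('blank 2view: top',onz(s,312.2,274.9,.01),'scene',onz(c,130+487/4,160+427/4,.01))
    print('btn scene', onz(c,130+486/4,160+386/4,.032))
E
python3 pose.py
```

```text
origin [0.5935 0.0006] yaw -0.12760206127466697 res [[ 0.0014 -0.0031]
 [ 0.0008  0.0013]
 [-0.0019  0.0003]
 [-0.0003  0.0015]]
rest [ 0.651  -0.0068] tb [0.5439 0.007 ]
rest corner local [0.0742 0.0178]
rest corner local [ 0.073  -0.0203]
rest corner local [ 0.0386 -0.0218]
rest corner local [0.0408 0.0157]
spoke top  0.056425894041815014 0.01813786084825826
spoke top  0.02114778628657625 0.05718244342647523
spoke top  -0.05728458893734932 -0.0039349120441785485
spoke top  -0.03451963360970971 0.05421124594253297
spoke scene -0.032812906548282936 0.04425300228575697 0.055090970652635636 -36.55635449995615
spoke scene 0.02173278284673992 0.048888683364478616 0.0535015627003156 23.96687232707761
spoke scene 0.058565236445586324 0.0062423509582357345 0.05889697670859871 83.91592889385342
spoke scene -0.05772839247412902 -0.008156879049853114 0.05830181792603905 -98.04251103577256
spoke scene -0.014267428863545192 -0.061974575692558306 0.06359565675931778 -167.03557856921802
slab corner [ 0.4985 -0.1095  0.0363] [ 0.5006 -0.1104  0.0364]
blank 2view: top [ 0.4302 -0.2896  0.01  ] scene [ 0.4258 -0.3     0.01  ]
btn scene [ 0.4294 -0.2924  0.032 ]
```

Request:
{"op": "send_rows", "data": {"motion": [{"x": 3.45,"y": -2.48,"z": 0.5},{"x": 3.45,"y": -2.48,"z": 0.5},{"x": 3.45,"y": -2.48,"z": 0.5},{"x": 3.45,"y": -2.48,"z": 0.5},{"x": 3.45,"y": -2.48,"z": 0.5}]}}

```text
schema error: expected keys x, y, z, rx, ry, rz, jaw
```

Request:
{"op": "send_rows", "data": {"motion": [{"x": 3.45,"y": -2.48,"z": 0.5},{"x": 3.45,"y": -2.48,"z": 0.5},{"x": 3.45,"y": -2.48,"z": 0.5},{"x": 3.45,"y": -2.48,"z": 0.5},{"x": 3.45,"y": -2.48,"z": 0.5}]}}

```text
schema error: expected keys x, y, z, rx, ry, rz, jaw
```

Request:
{"op": "send_rows", "data": {"motion": [{"rz": 0.12},{"rz": 0.12},{"rz": 0.115},{},{}]}}

```text
schema error: expected keys x, y, z, rx, ry, rz, jaw
```

Run:
```python
from h import *
np.set_printoptions(precision=4,suppress=True)
s=snap('wrist','w1.png'); st=get_state(); print(st['clock'],st['tool_pos'],st['eef_rot'],st['contact_force'])
print([proj(s,[.43,-.29,z]) for z in(0,.01,.032)],proj(s,st['tool_pos']))
```

```text
0.4 [ 0.1405 -0.6089  0.2496] [ 0.9936  0.1132 -0.     -0.0001] [ 0.1542  0.3401 -0.4481]
[(np.float64(-28.47462236548307), np.float64(-275.01986823676833)), (np.float64(-39.23218420281802), np.float64(-287.9101717551959)), (np.float64(-65.72478599225286), np.float64(-319.65506741300715))] (np.float64(285.1152385445592), np.float64(285.8634021987211))
```

View pics/w1.png

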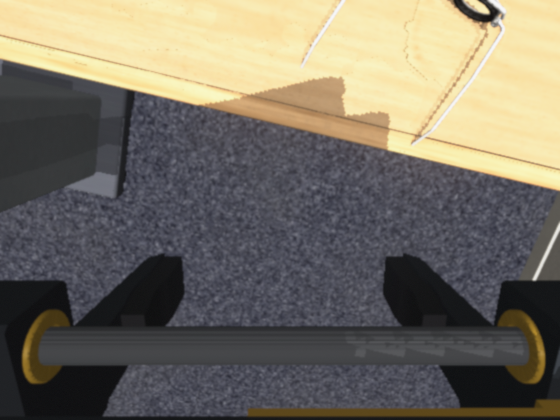

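The calls were refused because every key is required, so the arm hasn't moved. This wrist view shows only the desk edge and the fingers.

Request:
{"op": "send_rows", "data": {"motion": [{"x": 3.45,"y": -2.48,"z": 0.5,"rx": 0,"ry": 0,"rz": 0,"jaw": 8.8},{"x": 3.45,"y": -2.48,"z": 0.5,"rx": 0,"ry": 0,"rz": 0,"jaw": 8.8},{"x": 3.45,"y": -2.48,"z": 0.5,"rx": 0,"ry": 0,"rz": 0,"jaw": 8.8},{"x": 3.45,"y": -2.48,"z": 0.5,"rx": 0,"ry": 0,"rz": 0,"jaw": 8.8},{"x": 3.45,"y": -2.48,"z": 0.5,"rx": 0,"ry": 0,"rz": 0,"jaw": 8.8}]}}

```text
clock: 0.9
tool_pos: [0.2817, -0.4482, 0.2248]
eef_rot: [0.994, 0.113, 0.0, 0.0]
contact_force: [0.4, 0.0, -0.5]
opening: 0.999
finger_force: 0.0
```

Request:
{"op": "send_rows", "data": {"motion": [{"x": 3.45,"y": -2.48,"z": 0.5,"rx": 0,"ry": 0,"rz": 0,"jaw": 8.8},{"x": 3.45,"y": -2.48,"z": 0.5,"rx": 0,"ry": 0,"rz": 0,"jaw": 8.8},{"x": 3.45,"y": -2.48,"z": 0.5,"rx": 0,"ry": 0,"rz": 0,"jaw": 8.8},{"x": 3.45,"y": -2.48,"z": 0.5,"rx": 0,"ry": 0,"rz": 0,"jaw": 8.8},{"x": 3.45,"y": -2.48,"z": 0.5,"rx": 0,"ry": 0,"rz": 0,"jaw": 8.8}]}}

```text
clock: 1.4
tool_pos: [0.4221, -0.2885, 0.1997]
eef_rot: [0.994, 0.113, 0.0, 0.0]
contact_force: [0.6, -1.3, -0.5]
opening: 0.996
finger_force: 0.0
```

Request:
{"op": "send_rows", "data": {"motion": [{"x": 0,"y": 0,"z": 0,"rx": 0,"ry": 0,"rz": 0.12,"jaw": 6},{"x": 0,"y": 0,"z": 0,"rx": 0,"ry": 0,"rz": 0.12,"jaw": 6},{"x": 0,"y": 0,"z": 0,"rx": 0,"ry": 0,"rz": 0.115,"jaw": 6},{"x": 0,"y": 0,"z": 0,"rx": 0,"ry": 0,"rz": 0,"jaw": 6},{"x": 0,"y": 0,"z": 0,"rx": 0,"ry": 0,"rz": 0,"jaw": 6}]}}

```text
clock: 1.9
tool_pos: [0.4211, -0.2898, 0.1998]
eef_rot: [0.998, -0.063, 0.0, 0.0]
contact_force: [-0.5, -0.4, -0.5]
opening: 0.68
finger_force: 0.0
```

Run:
```python
from h import *
np.set_printoptions(precision=4,suppress=True)
s=snap('wrist','w2.png'); st=get_state(); print(st['clock'],st['tool_pos'],st['eef_rot'],st['contact_force'])
print([proj(s,[.43,-.29,z]) for z in(0,.01,.032)])
im=s['img'].astype(int); sat=im.max(2)-im.min(2)
m=((sat<30)&(im.max(2)>60)).astype(np.uint8)
n,l,S,C=cv2.connectedComponentsWithStats(m)
for i in range(1,n):
    if S[i,4]>300: print(S[i],C[i])
```

```text
1.95 [ 0.421  -0.2898  0.1998] [ 0.998  -0.0628  0.0001  0.0001] [-0.5017  0.18   -0.6386]
[(np.float64(282.6301117139131), np.float64(171.283342807114)), (np.float64(282.6132127427974), np.float64(173.39225416128477)), (np.float64(282.5723355350883), np.float64(178.49353558689555))]
[   0    0   36  118 2482] [11.2812 65.8227]
[ 330   25   70   62 1608] [372.6157  49.1965]
[ 477   52   38  159 2484] [495.3792 129.806 ]
[ 250  141   66   66 3324] [282.2674 173.5144]
[ 230  237  154   91 2905] [319.2692 277.1976]
[ 108  331  354   35 8308] [302.2617 349.5481]
[ 224  375  187   34 4200] [330.8633 395.7519]
```

View pics/w2.png

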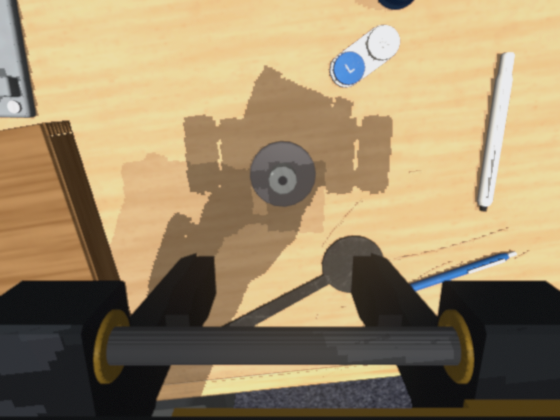

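The blank is centred at pixel (282.6, 173.5) and 65 px across. That puts it at (0.430, -0.290), matching the top view. I'll descend and grip.

Request:
{"op": "send_rows", "data": {"motion": [{"x": 0.86,"y": 0,"z": 3.0,"rx": 0,"ry": 0,"rz": 0,"jaw": 5},{"x": 0,"y": 0,"z": 4.0,"rx": 0,"ry": 0,"rz": 0,"jaw": 5},{"x": 0,"y": 0,"z": 4.0,"rx": 0,"ry": 0,"rz": 0,"jaw": 5},{"x": 0,"y": 0,"z": 4.0,"rx": 0,"ry": 0,"rz": 0,"jaw": 5},{"x": 0,"y": 0,"z": 1.6,"rx": 0,"ry": 0,"rz": 0,"jaw": 5}]}}

```text
clock: 2.45
tool_pos: [0.4282, -0.2899, 0.0306]
eef_rot: [0.998, -0.063, -0.002, -0.001]
contact_force: [-0.4, -0.4, 0.2]
opening: 0.566
finger_force: 0.0
```

Request:
{"op": "send_rows", "data": {"motion": [{"x": 0,"y": 0,"z": 0.5,"rx": 0,"ry": 0,"rz": 0,"jaw": 5},{"x": 0,"y": 0,"z": 0.4,"rx": 0,"ry": 0,"rz": 0,"jaw": 5},{"x": 0,"y": 0,"z": 0,"rx": 0,"ry": 0,"rz": 0,"jaw": 5},{"x": 0,"y": 0,"z": 0,"rx": 0,"ry": 0,"rz": 0,"jaw": 2},{"x": 0,"y": 0,"z": 0,"rx": 0,"ry": 0,"rz": 0,"jaw": 2}], "grip_force": 15}}

```text
clock: 2.95
tool_pos: [0.4301, -0.2913, 0.0257]
eef_rot: [0.998, -0.064, 0.001, 0.0]
contact_force: [-0.2, 0.3, -0.7]
opening: 0.412
finger_force: 0.0
```

Request:
{"op": "send_rows", "data": {"motion": [{"x": 0,"y": 0,"z": 0,"rx": 0,"ry": 0,"rz": 0,"jaw": 1.8},{"x": 0,"y": 0,"z": 0,"rx": 0,"ry": 0,"rz": 0,"jaw": 1.8},{"x": 0,"y": 0,"z": 0,"rx": 0,"ry": 0,"rz": 0,"jaw": 1.8},{"x": 0,"y": 0,"z": 0,"rx": 0,"ry": 0,"rz": 0,"jaw": 1.8},{"x": 0,"y": 0,"z": 0,"rx": 0,"ry": 0,"rz": 0,"jaw": 1.8}]}}

```text
clock: 3.45
tool_pos: [0.4298, -0.291, 0.0252]
eef_rot: [0.998, -0.064, 0.0, 0.0]
contact_force: [-0.3, 0.9, 5.7]
opening: 0.263
finger_force: 15.0
```

Request:
{"op": "send_rows", "data": {"motion": [{"x": 0,"y": 0,"z": -2.0,"rx": 0,"ry": 0,"rz": 0,"jaw": 1.8},{"x": 0,"y": 0,"z": -4.0,"rx": 0,"ry": 0,"rz": 0,"jaw": 1.8},{"x": 0,"y": 0,"z": -4.0,"rx": 0,"ry": 0,"rz": 0,"jaw": 1.8},{"x": 0,"y": 0,"z": -4.0,"rx": 0,"ry": 0,"rz": 0,"jaw": 1.8},{"x": 0,"y": 0,"z": -3.0,"rx": 0,"ry": 0,"rz": 0,"jaw": 1.8}]}}

```text
clock: 3.95
tool_pos: [0.4295, -0.291, 0.1969]
eef_rot: [0.998, -0.064, 0.001, 0.0]
contact_force: [-0.3, -0.3, -1.0]
opening: 0.262
finger_force: 15.0
```

Request:
{"op": "send_rows", "data": {"motion": [{"x": 2,"y": -3.4,"z": 0,"rx": 0,"ry": 0,"rz": 0,"jaw": 1.8},{"x": 2,"y": -3.4,"z": 0,"rx": 0,"ry": 0,"rz": 0,"jaw": 1.8},{"x": 2,"y": -3.4,"z": 0,"rx": 0,"ry": 0,"rz": 0,"jaw": 1.8},{"x": 2,"y": -3.4,"z": 0,"rx": 0,"ry": 0,"rz": 0,"jaw": 1.8},{"x": 2,"y": -3.4,"z": 0,"rx": 0,"ry": 0,"rz": 0,"jaw": 1.8}]}}

```text
clock: 4.45
tool_pos: [0.5508, -0.1336, 0.1945]
eef_rot: [0.998, -0.064, -0.0, 0.0]
contact_force: [-0.2, -0.5, -1.4]
opening: 0.265
finger_force: 15.0
```

Request:
{"op": "send_rows", "data": {"motion": [{"x": 2,"y": -3.4,"z": 0,"rx": 0,"ry": 0,"rz": 0,"jaw": 1.8},{"x": 2,"y": -3.4,"z": 0,"rx": 0,"ry": 0,"rz": 0,"jaw": 1.8},{"x": 0,"y": 0,"z": 0,"rx": 0,"ry": 0,"rz": 0,"jaw": 1.8},{"x": 0,"y": 0,"z": 0,"rx": 0,"ry": 0,"rz": 0,"jaw": 1.8},{"x": 0,"y": 0,"z": 0,"rx": 0,"ry": 0,"rz": 0,"jaw": 1.8}]}}

```text
clock: 4.95
tool_pos: [0.5976, -0.0742, 0.1944]
eef_rot: [0.998, -0.065, -0.001, 0.001]
contact_force: [0.5, -1.0, -1.3]
opening: 0.27
finger_force: 15.0
```

Run:
```python
from h import *
np.set_printoptions(precision=4,suppress=True)
s=snap('wrist','w3.png'); st=get_state(); print(st['clock'],st['tool_pos'],st['eef_rot'],st['contact_force'],st['opening'])
print([proj(s,p) for p in([.651,-.0068,.028],[.5439,.007,.075])])
```

```text
5.0 [ 0.5976 -0.0745  0.1945] [ 0.9979 -0.0652 -0.0007  0.0006] [ 0.4635 -0.3283 -0.2364] 0.26635113847171493
[(np.float64(192.24525485925), np.float64(135.57947579799307)), (np.float64(187.98506239391222), np.float64(283.74678317778506))]
```

View pics/w3.png

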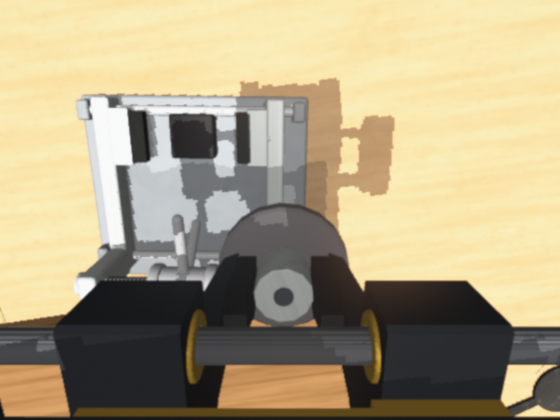

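The rest shows as a dark square at cols 170–215 and rows 114–158, with the jaw faces at about col 135–148 and col 237–249. I'll measure it precisely.

Run:
```python
from h import *
np.set_printoptions(precision=4,suppress=True)
s=snap('wrist'); im=s['img'].max(2)
m=(im<70).astype(np.uint8); m[:100]=0;m[175:]=0;m[:,:110]=0;m[:,265:]=0
n,l,S,C=cv2.connectedComponentsWithStats(m)
for i in range(1,n):
    if S[i,4]>100:
        c=cv2.findContours((l==i).astype(np.uint8),0,1)[0][0]
        r=cv2.minAreaRect(c);z=.028 if 150<r[0][0]<230 else .038
        bp=cv2.boxPoints(r); w=np.array([onz(s,*p,z) for p in bp])
        d=np.diff(w[:,:2],axis=0)
        print(S[i],r,w[:,:2].mean(0),np.hypot(*d.T),np.arctan2(d[:,1],d[:,0]))
s1=snap('top');m1=(s1['img'].max(2)<70).astype(np.uint8)
n,l,S,C=cv2.connectedComponentsWithStats(m1)
for i in range(1,n):
    if 165<C[i][0]<215 and 160<C[i][1]<200 and S[i,4]>30: print('top',S[i],C[i],onz(s1,C[i][0],C[i][1],.028))
```

```text
[128 111  22  52 856] ((138.67327880859375, 135.73268127441406), (51.34392166137695, 17.31364631652832), 84.2894058227539) [0.6567 0.0319] [0.0134 0.0393 0.014 ] [-1.6052  3.0064  1.5401]
[ 170  115   46   43 1658] ((192.5, 136.0), (42.0, 45.0), 90.0) [ 0.6505 -0.0072] [0.0358 0.0335 0.037 ] [-1.7005  2.9583  1.441 ]
[236 114  13  49 530] ((241.74978637695312, 137.99264526367188), (48.24384307861328, 11.318634986877441), 88.31531524658203) [ 0.6445 -0.0477] [0.0087 0.0373 0.009 ] [-1.672   3.0135  1.4705]
```

Request:
{"op": "send_rows", "data": {"motion": [{"x": 2.16,"y": -3.64,"z": 0,"rx": 0,"ry": 0,"rz": 0,"jaw": 1.8},{"x": 2.16,"y": -3.64,"z": 0,"rx": 0,"ry": 0,"rz": 0,"jaw": 1.8},{"x": 0,"y": 0,"z": 4.0,"rx": 0,"ry": 0,"rz": 0,"jaw": 1.8},{"x": 0,"y": 0,"z": 4.0,"rx": 0,"ry": 0,"rz": 0,"jaw": 1.8},{"x": 0,"y": 0,"z": 3.0,"rx": 0,"ry": 0,"rz": 0,"jaw": 1.8}]}}

```text
clock: 5.6
tool_pos: [0.6498, -0.0068, 0.0826]
eef_rot: [0.998, -0.064, -0.001, 0.0]
contact_force: [-0.5, -0.9, -2.0]
opening: 0.264
finger_force: 15.0
```

Request:
{"op": "send_rows", "data": {"motion": [{"x": 0,"y": 0,"z": 0,"rx": 0,"ry": 0,"rz": 0,"jaw": 1.8},{"x": 0,"y": 0,"z": 0,"rx": 0,"ry": 0,"rz": 0,"jaw": 1.8},{"x": 0,"y": 0,"z": 0,"rx": 0,"ry": 0,"rz": 0,"jaw": 1.8},{"x": 0,"y": 0,"z": 0,"rx": 0,"ry": 0,"rz": 0,"jaw": 1.8},{"x": 0,"y": 0,"z": 0,"rx": 0,"ry": 0,"rz": 0,"jaw": 1.8}]}}

```text
clock: 6.1
tool_pos: [0.6519, -0.0061, 0.0863]
eef_rot: [0.998, -0.064, 0.001, -0.0]
contact_force: [-0.5, 0.0, 0.1]
opening: 0.269
finger_force: 15.0
```

Request:
{"op": "send_rows", "data": {"motion": [{"x": -0.17,"y": 0.17,"z": 1.0,"rx": 0,"ry": 0,"rz": 0,"jaw": 1.8},{"x": 0,"y": 0,"z": 1.0,"rx": 0,"ry": 0,"rz": 0,"jaw": 1.8},{"x": 0,"y": 0,"z": 0.8,"rx": 0,"ry": 0,"rz": 0,"jaw": 1.8},{"x": 0,"y": 0,"z": 0.2,"rx": 0,"ry": 0,"rz": 0,"jaw": 1.8},{"x": 0,"y": 0,"z": 0,"rx": 0,"ry": 0,"rz": 0,"jaw": 1.8}]}}

```text
clock: 6.6
tool_pos: [0.6486, -0.0075, 0.054]
eef_rot: [0.998, -0.064, -0.001, 0.0]
contact_force: [0.1, -0.3, -1.0]
opening: 0.267
finger_force: 15.0
```

Request:
{"op": "send_rows", "data": {"motion": [{"x": 0,"y": 0,"z": 0.1,"rx": 0,"ry": 0,"rz": 0,"jaw": 1.8},{"x": 0,"y": 0,"z": 0.1,"rx": 0,"ry": 0,"rz": 0,"jaw": 1.8},{"x": 0,"y": 0,"z": 0.0,"rx": 0,"ry": 0,"rz": 0,"jaw": 1.8},{"x": 0,"y": 0,"z": 0,"rx": 0,"ry": 0,"rz": 0,"jaw": 1.8},{"x": 0,"y": 0,"z": 0,"rx": 0,"ry": 0,"rz": 0,"jaw": 1.8}]}}

```text
clock: 7.1
tool_pos: [0.6494, -0.0075, 0.0533]
eef_rot: [0.998, -0.064, 0.0, -0.0]
contact_force: [-2.6, -0.2, 5.2]
opening: 0.267
finger_force: 15.0
```

Request:
{"op": "send_rows", "data": {"motion": [{"x": 0,"y": 0,"z": 0,"rx": 0,"ry": 0,"rz": 0,"jaw": 4.4},{"x": 0,"y": 0,"z": 0,"rx": 0,"ry": 0,"rz": 0,"jaw": 4.4},{"x": 0,"y": 0,"z": 0,"rx": 0,"ry": 0,"rz": 0,"jaw": 4.4},{"x": 0,"y": 0,"z": 0,"rx": 0,"ry": 0,"rz": 0,"jaw": 4.4},{"x": 0,"y": 0,"z": -1,"rx": 0,"ry": 0,"rz": 0,"jaw": 4.4}]}}

```text
clock: 7.6
tool_pos: [0.6479, -0.0075, 0.0617]
eef_rot: [0.998, -0.064, -0.001, 0.0]
contact_force: [-0.4, 0.4, -0.3]
opening: 0.501
finger_force: 0.0
```

Request:
{"op": "send_rows", "data": {"motion": [{"x": 0,"y": 0,"z": -3,"rx": 0,"ry": 0,"rz": 0,"jaw": 4.4},{"x": 0,"y": 0,"z": -4,"rx": 0,"ry": 0,"rz": 0,"jaw": 4.4},{"x": 0,"y": 0,"z": -4,"rx": 0,"ry": 0,"rz": 0,"jaw": 0.5},{"x": 0,"y": 0,"z": -3,"rx": 0,"ry": 0,"rz": 0,"jaw": 0},{"x": 0,"y": 0,"z": 0,"rx": 0,"ry": 0,"rz": 0,"jaw": 0}]}}

```text
clock: 8.1
tool_pos: [0.6522, -0.0078, 0.2085]
eef_rot: [0.998, -0.064, 0.005, -0.0]
contact_force: [0.8, -0.3, -0.9]
opening: 0.252
finger_force: 0.0
```

Run:
```python
from h import *
np.set_printoptions(precision=4,suppress=True)
s=snap('wrist'); t=snap('top'); st=get_state(); print(st['clock'],st['tool_pos'],st['contact_force'],st['opening'])
a=cv2.resize(t['img'][150:260,120:250],None,fx=4,fy=4,interpolation=cv2.INTER_CUBIC)
o=np.zeros((440,520+560,3),np.uint8);o[:440,:520]=a;o[:420,520:]=s['img']
o=cv2.resize(o,(800,326),interpolation=cv2.INTER_AREA)
cv2.imwrite('pics/p1.png',o[:,:,::-1])
```

```text
8.2 [ 0.6492 -0.0075  0.2038] [-0.3327  0.2672 -0.4494] 0.15982955271321053
```

View pics/p1.png

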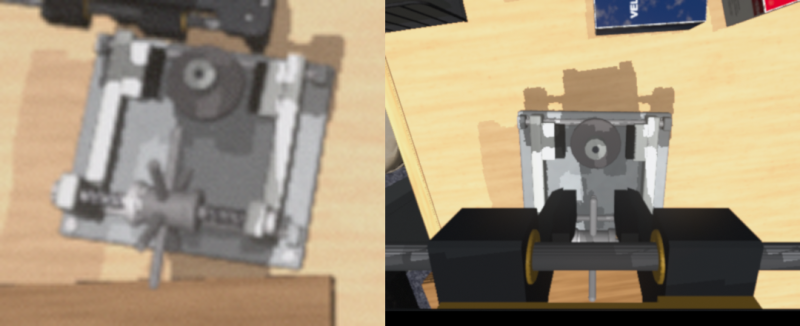

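The blank lies centred on the rest, and the spoke plane lines up with the closed fingers. I'll move to in front of the upper-front spoke.

Request:
{"op": "send_rows", "data": {"motion": [{"x": -4.2,"y": 0,"z": 0,"rx": 0,"ry": 0,"rz": 0,"jaw": 0},{"x": -4.2,"y": 0,"z": 0,"rx": 0,"ry": 0,"rz": 0,"jaw": 0},{"x": -4.2,"y": 0,"z": 0,"rx": 0,"ry": 0,"rz": 0,"jaw": 0},{"x": -4.2,"y": 0,"z": 0,"rx": 0,"ry": 0,"rz": 0,"jaw": 0},{"x": 0,"y": 0,"z": 0,"rx": 0,"ry": 0,"rz": 0,"jaw": 0}]}}

```text
clock: 8.7
tool_pos: [0.473, 0.0141, 0.2011]
eef_rot: [0.998, -0.063, -0.007, 0.001]
contact_force: [1.0, 0.3, -0.7]
opening: 0.003
finger_force: 0.0
```

Request:
{"op": "send_rows", "data": {"motion": [{"x": 0,"y": 0,"z": 3,"rx": 0,"ry": 0,"rz": 0,"jaw": 0},{"x": 0,"y": 0,"z": 3,"rx": 0,"ry": 0,"rz": 0,"jaw": 0},{"x": 0,"y": 0,"z": 2.3,"rx": 0,"ry": 0,"rz": 0,"jaw": 0},{"x": 0,"y": 0,"z": 0,"rx": 0,"ry": 0,"rz": 0,"jaw": 0},{"x": 0,"y": 0,"z": 0,"rx": 0,"ry": 0,"rz": 0,"jaw": 0}]}}

```text
clock: 9.2
tool_pos: [0.4822, 0.0138, 0.1192]
eef_rot: [0.998, -0.064, -0.001, 0.0]
contact_force: [-1.2, 0.4, 0.4]
opening: 0.003
finger_force: 0.0
```

Request:
{"op": "send_rows", "data": {"motion": [{"x": 0.7,"y": 0,"z": 0,"rx": 0,"ry": 0,"rz": 0,"jaw": 0},{"x": 0.7,"y": 0,"z": 0,"rx": 0,"ry": 0,"rz": 0,"jaw": 0},{"x": 0.7,"y": 0,"z": 0,"rx": 0,"ry": 0,"rz": 0,"jaw": 0},{"x": 0.7,"y": 0,"z": 0,"rx": 0,"ry": 0,"rz": 0,"jaw": 0},{"x": 0.7,"y": 0,"z": 0,"rx": 0,"ry": 0,"rz": 0,"jaw": 0}]}}

```text
clock: 9.7
tool_pos: [0.5162, 0.0095, 0.1203]
eef_rot: [0.998, -0.064, -0.001, 0.0]
contact_force: [-3.1, -0.2, 1.4]
opening: 0.005
finger_force: 1.7
```

Request:
{"op": "send_rows", "data": {"motion": [{"x": 0.5,"y": 0,"z": 0,"rx": 0,"ry": 0,"rz": 0,"jaw": 0},{"x": 0.5,"y": 0,"z": 0,"rx": 0,"ry": 0,"rz": 0,"jaw": 0},{"x": 0.5,"y": 0,"z": 0,"rx": 0,"ry": 0,"rz": 0,"jaw": 0},{"x": 0.5,"y": 0,"z": 0,"rx": 0,"ry": 0,"rz": 0,"jaw": 0},{"x": 0.5,"y": 0,"z": 0,"rx": 0,"ry": 0,"rz": 0,"jaw": 0}]}}

```text
clock: 10.2
tool_pos: [0.5417, 0.0062, 0.1196]
eef_rot: [0.998, -0.064, -0.001, 0.0]
contact_force: [-2.9, 0.1, 0.2]
opening: 0.005
finger_force: 1.9
```

Request:
{"op": "send_rows", "data": {"motion": [{"x": 0.2,"y": 0,"z": 0,"rx": 0,"ry": 0,"rz": 0,"jaw": 0},{"x": 0.2,"y": 0,"z": 0,"rx": 0,"ry": 0,"rz": 0,"jaw": 0},{"x": 0.2,"y": 0,"z": 0,"rx": 0,"ry": 0,"rz": 0,"jaw": 0},{"x": 0.2,"y": 0,"z": 0,"rx": 0,"ry": 0,"rz": 0,"jaw": 0},{"x": 0,"y": 0,"z": 0,"rx": 0,"ry": 0,"rz": 0,"jaw": 0}]}}

```text
clock: 10.7
tool_pos: [0.5503, 0.0052, 0.1197]
eef_rot: [0.998, -0.064, 0.0, 0.0]
contact_force: [-3.1, 0.4, 0.1]
opening: 0.004
finger_force: 1.3
```

Request:
{"op": "send_rows", "data": {"motion": [{"x": 0.2,"y": 0,"z": 0,"rx": 0,"ry": 0,"rz": 0,"jaw": 0},{"x": 0.2,"y": 0,"z": 0,"rx": 0,"ry": 0,"rz": 0,"jaw": 0},{"x": 0.2,"y": 0,"z": 0,"rx": 0,"ry": 0,"rz": 0,"jaw": 0},{"x": 0.2,"y": 0,"z": 0,"rx": 0,"ry": 0,"rz": 0,"jaw": 0},{"x": 0,"y": 0,"z": 0,"rx": 0,"ry": 0,"rz": 0,"jaw": 0}]}}

```text
clock: 11.2
tool_pos: [0.5588, 0.0042, 0.1199]
eef_rot: [0.998, -0.064, 0.001, -0.0]
contact_force: [-3.2, 0.8, 0.4]
opening: 0.006
finger_force: 1.1
```

Request:
{"op": "send_rows", "data": {"motion": [{"x": -0.6,"y": 0,"z": 0,"rx": 0,"ry": 0,"rz": 0,"jaw": 0},{"x": 0,"y": 0,"z": -2.5,"rx": 0,"ry": 0,"rz": 0,"jaw": 0},{"x": 0,"y": 0,"z": -2.5,"rx": 0,"ry": 0,"rz": 0,"jaw": 0},{"x": 0,"y": 0,"z": 0,"rx": 0,"ry": 0,"rz": 0,"jaw": 0},{"x": 0,"y": 0,"z": 0,"rx": 0,"ry": 0,"rz": 0,"jaw": 0}]}}

```text
clock: 11.7
tool_pos: [0.553, 0.0051, 0.1704]
eef_rot: [0.998, -0.064, 0.002, -0.0]
contact_force: [-0.4, 0.5, 0.2]
opening: 0.002
finger_force: 0.0
```

Request:
{"op": "send_rows", "data": {"motion": [{"x": -3,"y": 0,"z": 0,"rx": 0,"ry": 0,"rz": 0,"jaw": 0},{"x": -2.7,"y": 0,"z": 0,"rx": 0,"ry": 0,"rz": 0,"jaw": 0},{"x": 0,"y": 0,"z": 0,"rx": 0,"ry": 0,"rz": 0,"jaw": 0},{"x": 0,"y": 0,"z": 0,"rx": 0,"ry": 0,"rz": 0,"jaw": 0},{"x": 0,"y": 0,"z": 0,"rx": 0,"ry": 0,"rz": 0,"jaw": 0}]}}

```text
clock: 12.2
tool_pos: [0.4965, 0.0123, 0.1694]
eef_rot: [0.998, -0.064, 0.001, -0.0]
contact_force: [-0.3, 0.1, -0.2]
opening: 0.006
finger_force: 0.0
```

Request:
{"op": "send_rows", "data": {"motion": [{"x": 0,"y": 0,"z": 2.2,"rx": 0,"ry": 0,"rz": 0,"jaw": 0},{"x": 0,"y": 0,"z": 2,"rx": 0,"ry": 0,"rz": 0,"jaw": 0},{"x": 0,"y": 0,"z": 0,"rx": 0,"ry": 0,"rz": 0,"jaw": 0},{"x": 0,"y": 0,"z": 0,"rx": 0,"ry": 0,"rz": 0,"jaw": 0},{"x": 0,"y": 0,"z": 0,"rx": 0,"ry": 0,"rz": 0,"jaw": 0}]}}

```text
clock: 12.7
tool_pos: [0.4962, 0.0122, 0.1284]
eef_rot: [0.998, -0.064, 0.001, -0.0]
contact_force: [0.5, -0.9, 0.0]
opening: 0.003
finger_force: 0.0
```

Run:
```python
from h import *
s=snap('scene'); w=snap('top')
b=cv2.resize(s['img'][160:230,200:310],None,fx=4,fy=4,interpolation=cv2.INTER_CUBIC)
a=cv2.resize(w['img'][150:250,130:240],None,fx=3,fy=3,interpolation=cv2.INTER_CUBIC)
o=np.zeros((300,780,3),np.uint8);o[:280,:440]=b;o[:,440:770]=a
cv2.imwrite('pics/p2.png',o[:,:,::-1])
st=get_state();print(st['tool_pos'],st['contact_force'])
```

```text
[0.49604622 0.01225461 0.12851438] [ 0.03325327  0.48496513 -0.28669836]
```

View pics/p2.png

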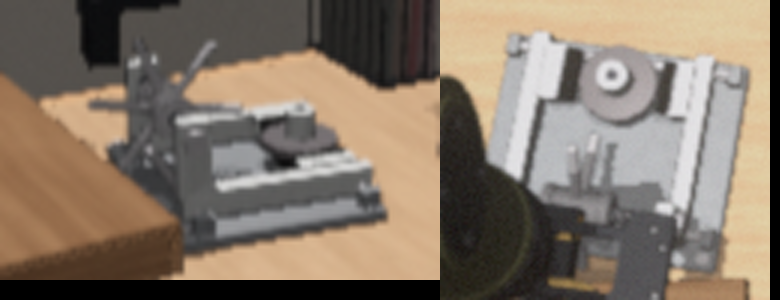

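The spokes sit at about +41° and -19°. The closed finger is just in front of the -19° spoke, and the blank is flat with small gaps to the jaws. I'll push on slowly.

Request:
{"op": "send_rows", "data": {"motion": [{"x": 0.5,"y": 0,"z": 0,"rx": 0,"ry": 0,"rz": 0,"jaw": 0},{"x": 0.5,"y": 0,"z": 0,"rx": 0,"ry": 0,"rz": 0,"jaw": 0},{"x": 0.4,"y": 0,"z": 0,"rx": 0,"ry": 0,"rz": 0,"jaw": 0},{"x": 0.2,"y": 0,"z": 0,"rx": 0,"ry": 0,"rz": 0,"jaw": 0},{"x": 0,"y": 0,"z": 0,"rx": 0,"ry": 0,"rz": 0,"jaw": 0}]}}

```text
clock: 13.3
tool_pos: [0.5114, 0.0102, 0.1277]
eef_rot: [0.998, -0.064, 0.0, 0.0]
contact_force: [0.4, 0.9, -1.5]
opening: 0.004
finger_force: 0.0
```

Request:
{"op": "send_rows", "data": {"motion": [{"x": 0.1,"y": 0,"z": 0,"rx": 0,"ry": 0,"rz": 0,"jaw": 0},{"x": 0.1,"y": 0,"z": 0,"rx": 0,"ry": 0,"rz": 0,"jaw": 0},{"x": 0.1,"y": 0,"z": 0,"rx": 0,"ry": 0,"rz": 0,"jaw": 0},{"x": 0.1,"y": 0,"z": 0,"rx": 0,"ry": 0,"rz": 0,"jaw": 0},{"x": 0,"y": 0,"z": 0,"rx": 0,"ry": 0,"rz": 0,"jaw": 0}]}}

```text
clock: 13.8
tool_pos: [0.5146, 0.0097, 0.1277]
eef_rot: [0.998, -0.064, -0.001, 0.0]
contact_force: [-3.0, 0.3, 2.8]
opening: 0.006
finger_force: 1.6
```

Request:
{"op": "send_rows", "data": {"motion": [{"x": 0.1,"y": 0,"z": 0,"rx": 0,"ry": 0,"rz": 0,"jaw": 0},{"x": 0.1,"y": 0,"z": 0,"rx": 0,"ry": 0,"rz": 0,"jaw": 0},{"x": 0.1,"y": 0,"z": 0,"rx": 0,"ry": 0,"rz": 0,"jaw": 0},{"x": 0.1,"y": 0,"z": 0,"rx": 0,"ry": 0,"rz": 0,"jaw": 0},{"x": 0,"y": 0,"z": 0,"rx": 0,"ry": 0,"rz": 0,"jaw": 0}]}}

```text
clock: 14.3
tool_pos: [0.5196, 0.0091, 0.1277]
eef_rot: [0.998, -0.064, 0.0, 0.0]
contact_force: [-2.1, -0.0, 1.5]
opening: 0.001
finger_force: 1.1
```

```bash
cat > f.py <<'E'
from h import *
np.set_printoptions(precision=4,suppress=True)
A=[]
for i in range(4):
    st=get_state();A.append(np.r_[st['tool_pos'],st['contact_force'],st['moment']]);snapshot('top')
A=np.array(A);m=A.mean(0);h=np.array([.992,-.127])
xr=(m[:2]-[.543,.0065])@h;fx=-m[3:5]@h;fz=-m[5]
print('xrel',xr,'z',m[2],'push',fx,'up',fz,'noise',A[:,3:6].std(0),'tip-lever torque',.057*fx-(xr+.009)*fz,'low-lever',(m[2]-.011-.075)*fx-(xr+.009)*fz)
E
python3 f.py
```

```text
xrel -0.023597605977293483 z 0.12772652433893514 push 2.052906537183699 up -1.5053567782676756 noise [0.2514 0.375  0.2717] tip-lever torque 0.09504106751507137 low-lever 0.0636860494849552
```

Request:
{"op": "send_rows", "data": {"motion": [{"x": 0.1,"y": 0,"z": 0,"rx": 0,"ry": 0,"rz": 0,"jaw": 0},{"x": 0.1,"y": 0,"z": 0,"rx": 0,"ry": 0,"rz": 0,"jaw": 0},{"x": 0.1,"y": 0,"z": 0,"rx": 0,"ry": 0,"rz": 0,"jaw": 0},{"x": 0.1,"y": 0,"z": 0,"rx": 0,"ry": 0,"rz": 0,"jaw": 0},{"x": 0,"y": 0,"z": 0,"rx": 0,"ry": 0,"rz": 0,"jaw": 0}]}}

```text
clock: 15.0
tool_pos: [0.5234, 0.0086, 0.1277]
eef_rot: [0.998, -0.064, 0.0, 0.0]
contact_force: [-2.6, 0.1, 1.7]
opening: 0.002
finger_force: 1.1
```

Request:
{"op": "send_rows", "data": {"motion": [{"x": 0.1,"y": 0,"z": 0,"rx": 0,"ry": 0,"rz": 0,"jaw": 0},{"x": 0.1,"y": 0,"z": 0,"rx": 0,"ry": 0,"rz": 0,"jaw": 0},{"x": 0.1,"y": 0,"z": 0,"rx": 0,"ry": 0,"rz": 0,"jaw": 0},{"x": 0.1,"y": 0,"z": 0,"rx": 0,"ry": 0,"rz": 0,"jaw": 0},{"x": 0,"y": 0,"z": 0,"rx": 0,"ry": 0,"rz": 0,"jaw": 0}]}}

```text
clock: 15.5
tool_pos: [0.5274, 0.0082, 0.1277]
eef_rot: [0.998, -0.064, 0.0, 0.0]
contact_force: [-1.7, 0.6, 2.3]
opening: 0.006
finger_force: 0.9
```

Request:
{"op": "send_rows", "data": {"motion": [{"x": 0.1,"y": 0,"z": 0,"rx": 0,"ry": 0,"rz": 0,"jaw": 0},{"x": 0.1,"y": 0,"z": 0,"rx": 0,"ry": 0,"rz": 0,"jaw": 0},{"x": 0.1,"y": 0,"z": 0,"rx": 0,"ry": 0,"rz": 0,"jaw": 0},{"x": 0.1,"y": 0,"z": 0,"rx": 0,"ry": 0,"rz": 0,"jaw": 0},{"x": 0,"y": 0,"z": 0,"rx": 0,"ry": 0,"rz": 0,"jaw": 0}]}}

```text
clock: 16.0
tool_pos: [0.5313, 0.0076, 0.1277]
eef_rot: [0.998, -0.064, 0.0, 0.0]
contact_force: [-2.1, 1.5, 1.8]
opening: 0.008
finger_force: 1.0
```

Request:
{"op": "send_rows", "data": {"motion": [{"x": 0.1,"y": 0,"z": 0,"rx": 0,"ry": 0,"rz": 0,"jaw": 0},{"x": 0.1,"y": 0,"z": 0,"rx": 0,"ry": 0,"rz": 0,"jaw": 0},{"x": 0.1,"y": 0,"z": 0,"rx": 0,"ry": 0,"rz": 0,"jaw": 0},{"x": 0,"y": 0,"z": 0,"rx": 0,"ry": 0,"rz": 0,"jaw": 0},{"x": 0,"y": 0,"z": 0,"rx": 0,"ry": 0,"rz": 0,"jaw": 0}]}}

```text
clock: 16.5
tool_pos: [0.5341, 0.0072, 0.1277]
eef_rot: [0.998, -0.064, 0.0, 0.0]
contact_force: [-2.0, 0.8, 1.9]
opening: 0.005
finger_force: 1.2
```

Request:
{"op": "send_rows", "data": {"motion": [{"x": 0.1,"y": 0,"z": 0,"rx": 0,"ry": 0,"rz": 0,"jaw": 0},{"x": 0.1,"y": 0,"z": 0,"rx": 0,"ry": 0,"rz": 0,"jaw": 0},{"x": 0.1,"y": 0,"z": 0,"rx": 0,"ry": 0,"rz": 0,"jaw": 0},{"x": 0,"y": 0,"z": 0,"rx": 0,"ry": 0,"rz": 0,"jaw": 0},{"x": 0,"y": 0,"z": 0,"rx": 0,"ry": 0,"rz": 0,"jaw": 0}]}}

```text
clock: 17.0
tool_pos: [0.5372, 0.0069, 0.1277]
eef_rot: [0.998, -0.064, 0.0, 0.0]
contact_force: [-2.1, 0.3, 1.4]
opening: 0.007
finger_force: 1.1
```

Request:
{"op": "send_rows", "data": {"motion": [{"x": 0.1,"y": 0,"z": 0,"rx": 0,"ry": 0,"rz": 0,"jaw": 0},{"x": 0.1,"y": 0,"z": 0,"rx": 0,"ry": 0,"rz": 0,"jaw": 0},{"x": 0.1,"y": 0,"z": 0,"rx": 0,"ry": 0,"rz": 0,"jaw": 0},{"x": 0,"y": 0,"z": 0,"rx": 0,"ry": 0,"rz": 0,"jaw": 0},{"x": 0,"y": 0,"z": 0,"rx": 0,"ry": 0,"rz": 0,"jaw": 0}]}}

```text
clock: 17.5
tool_pos: [0.54, 0.0064, 0.1276]
eef_rot: [0.998, -0.064, 0.0, 0.0]
contact_force: [-2.6, 0.5, 0.6]
opening: 0.002
finger_force: 1.2
```

Request:
{"op": "send_rows", "data": {"motion": [{"x": 0.1,"y": 0,"z": 0,"rx": 0,"ry": 0,"rz": 0,"jaw": 0},{"x": 0.1,"y": 0,"z": 0,"rx": 0,"ry": 0,"rz": 0,"jaw": 0},{"x": 0.1,"y": 0,"z": 0,"rx": 0,"ry": 0,"rz": 0,"jaw": 0},{"x": 0,"y": 0,"z": 0,"rx": 0,"ry": 0,"rz": 0,"jaw": 0},{"x": 0,"y": 0,"z": 0,"rx": 0,"ry": 0,"rz": 0,"jaw": 0}]}}

```text
clock: 18.0
tool_pos: [0.5427, 0.0061, 0.1276]
eef_rot: [0.998, -0.064, -0.0, 0.0]
contact_force: [-3.8, 0.3, -1.6]
opening: 0.006
finger_force: 1.3
```

```bash
python3 f.py
```

```text
xrel -0.00020728081843667483 z 0.12758645476290872 push 3.0440586548199735 up 1.4288441025326617 noise [0.4849 0.4616 0.6811] tip-lever torque 0.16094791837693592 low-lever 0.11402818259650908
```

Request:
{"op": "send_rows", "data": {"motion": [{"x": 0.1,"y": 0,"z": 0,"rx": 0,"ry": 0,"rz": 0,"jaw": 0},{"x": 0.1,"y": 0,"z": 0,"rx": 0,"ry": 0,"rz": 0,"jaw": 0},{"x": 0,"y": 0,"z": 0,"rx": 0,"ry": 0,"rz": 0,"jaw": 0},{"x": 0,"y": 0,"z": 0,"rx": 0,"ry": 0,"rz": 0,"jaw": 0},{"x": 0,"y": 0,"z": 0,"rx": 0,"ry": 0,"rz": 0,"jaw": 0}]}}

```text
clock: 18.7
tool_pos: [0.5447, 0.0059, 0.1277]
eef_rot: [0.998, -0.064, -0.0, 0.0]
contact_force: [-3.5, 0.5, -0.5]
opening: 0.002
finger_force: 1.6
```

```bash
python3 f.py
```

```text
xrel 0.0018090349332456701 z 0.12768112632272222 push 3.8954045031379816 up 1.1450872690786893 noise [0.4528 0.3429 0.7843] tip-lever torque 0.20966076838577852 low-lever 0.14998755888030876
```

Request:
{"op": "send_rows", "data": {"motion": [{"x": 0.1,"y": 0,"z": 0,"rx": 0,"ry": 0,"rz": 0,"jaw": 0},{"x": 0.1,"y": 0,"z": 0,"rx": 0,"ry": 0,"rz": 0,"jaw": 0},{"x": 0,"y": 0,"z": 0,"rx": 0,"ry": 0,"rz": 0,"jaw": 0},{"x": 0,"y": 0,"z": 0,"rx": 0,"ry": 0,"rz": 0,"jaw": 0},{"x": 0,"y": 0,"z": 0,"rx": 0,"ry": 0,"rz": 0,"jaw": 0}]}}

```text
clock: 19.4
tool_pos: [0.5469, 0.0057, 0.1277]
eef_rot: [0.998, -0.064, 0.0, -0.0]
contact_force: [-4.2, 0.8, -0.8]
opening: 0.004
finger_force: 1.7
```

```bash
python3 f.py
```

```text
xrel 0.0039678156316958705 z 0.12772424785279876 push 4.2183985355581495 up 1.4419985009082477 noise [0.1661 0.3579 0.5621] tip-lever torque 0.22174914582585453 low-lever 0.15730993533855162
```

Request:
{"op": "send_rows", "data": {"motion": [{"x": 0.1,"y": 0,"z": 0,"rx": 0,"ry": 0,"rz": 0,"jaw": 0},{"x": 0.05,"y": 0,"z": 0,"rx": 0,"ry": 0,"rz": 0,"jaw": 0},{"x": 0,"y": 0,"z": 0,"rx": 0,"ry": 0,"rz": 0,"jaw": 0},{"x": 0,"y": 0,"z": 0,"rx": 0,"ry": 0,"rz": 0,"jaw": 0},{"x": 0,"y": 0,"z": 0,"rx": 0,"ry": 0,"rz": 0,"jaw": 0}]}}

```text
clock: 20.1
tool_pos: [0.5482, 0.0055, 0.1277]
eef_rot: [0.998, -0.064, -0.0, 0.0]
contact_force: [-4.6, 0.0, -1.7]
opening: 0.005
finger_force: 2.0
```

```bash
python3 f.py
```

```text
xrel 0.0052780014423888365 z 0.1276742704614609 push 4.543642528648184 up 1.9991760169424637 noise [0.1907 0.7833 0.2423] tip-lever torque 0.23044338607945286 low-lever 0.1608087495655869
```

Request:
{"op": "send_rows", "data": {"motion": [{"x": 0.1,"y": 0,"z": 0,"rx": 0,"ry": 0,"rz": 0,"jaw": 0},{"x": 0.05,"y": 0,"z": 0,"rx": 0,"ry": 0,"rz": 0,"jaw": 0},{"x": 0,"y": 0,"z": 0,"rx": 0,"ry": 0,"rz": 0,"jaw": 0},{"x": 0,"y": 0,"z": 0,"rx": 0,"ry": 0,"rz": 0,"jaw": 0},{"x": 0,"y": 0,"z": 0,"rx": 0,"ry": 0,"rz": 0,"jaw": 0}]}}

```text
clock: 20.8
tool_pos: [0.5496, 0.0053, 0.1277]
eef_rot: [0.998, -0.064, -0.0, 0.0]
contact_force: [-4.9, 0.3, -1.7]
opening: 0.005
finger_force: 2.1
```

```bash
python3 f.py
```

```text
xrel 0.006681826626471989 z 0.1276560069461353 push 5.260968036730083 up 1.5376311760805732 noise [0.2473 0.1943 0.273 ] tip-lever torque 0.275762312574861 low-lever 0.19503805556267037
```

Request:
{"op": "send_rows", "data": {"motion": [{"x": 0.1,"y": 0,"z": 0,"rx": 0,"ry": 0,"rz": 0,"jaw": 0},{"x": 0.05,"y": 0,"z": 0,"rx": 0,"ry": 0,"rz": 0,"jaw": 0},{"x": 0,"y": 0,"z": 0,"rx": 0,"ry": 0,"rz": 0,"jaw": 0},{"x": 0,"y": 0,"z": 0,"rx": 0,"ry": 0,"rz": 0,"jaw": 0},{"x": 0,"y": 0,"z": 0,"rx": 0,"ry": 0,"rz": 0,"jaw": 0}]}}

```text
clock: 21.5
tool_pos: [0.5507, 0.0051, 0.1276]
eef_rot: [0.998, -0.064, -0.001, 0.0]
contact_force: [-5.1, -0.2, -2.1]
opening: 0.006
finger_force: 2.3
```

```bash
python3 f.py
```

```text
xrel 0.00784294230811608 z 0.12758481930777996 push 5.494530784235341 up 1.6592404577108182 noise [0.3349 0.5621 0.3281] tip-lever torque 0.285241763396899 low-lever 0.20054257853894575
```

Request:
{"op": "send_rows", "data": {"motion": [{"x": 0.1,"y": 0,"z": 0,"rx": 0,"ry": 0,"rz": 0,"jaw": 0},{"x": 0.05,"y": 0,"z": 0,"rx": 0,"ry": 0,"rz": 0,"jaw": 0},{"x": 0,"y": 0,"z": 0,"rx": 0,"ry": 0,"rz": 0,"jaw": 0},{"x": 0,"y": 0,"z": 0,"rx": 0,"ry": 0,"rz": 0,"jaw": 0},{"x": 0,"y": 0,"z": 0,"rx": 0,"ry": 0,"rz": 0,"jaw": 0}]}}

```text
clock: 22.2
tool_pos: [0.5519, 0.005, 0.1275]
eef_rot: [0.998, -0.064, -0.001, 0.0]
contact_force: [-6.7, 1.1, -1.1]
opening: 0.009
finger_force: 2.4
```

```bash
python3 f.py
```

```text
xrel 0.00902655351562223 z 0.12748791134546222 push 5.874599562459393 up 1.4266545858144741 noise [0.7069 0.4451 0.3546] tip-lever torque 0.3091345098206929 low-lever 0.218007200597914
```

Request:
{"op": "send_rows", "data": {"motion": [{"x": 0.1,"y": 0,"z": 0,"rx": 0,"ry": 0,"rz": 0,"jaw": 0},{"x": 0.05,"y": 0,"z": 0,"rx": 0,"ry": 0,"rz": 0,"jaw": 0},{"x": 0,"y": 0,"z": 0,"rx": 0,"ry": 0,"rz": 0,"jaw": 0},{"x": 0,"y": 0,"z": 0,"rx": 0,"ry": 0,"rz": 0,"jaw": 0},{"x": 0,"y": 0,"z": 0,"rx": 0,"ry": 0,"rz": 0,"jaw": 0}]}}

```text
clock: 22.9
tool_pos: [0.5531, 0.0048, 0.1274]
eef_rot: [0.998, -0.064, -0.001, 0.0]
contact_force: [-6.4, 0.7, -1.8]
opening: 0.005
finger_force: 2.6
```

```bash
python3 f.py; python3 f.py
```

```text
xrel 0.010211134597780797 z 0.12744617429803545 push 6.105988962311784 up 1.3411583712835202 noise [0.2819 0.2469 0.5035] tip-lever torque 0.3222761968641035 low-lever 0.22730470880618672
xrel 0.010212945967505887 z 0.1274443228650953 push 6.144285517360815 up 0.8766587128577564 noise [0.2284 0.2647 0.5502] tip-lever torque 0.3333810780074871 low-lever 0.23780255627475144
```

Request:
{"op": "send_rows", "data": {"motion": [{"x": 0.1,"y": 0,"z": 0,"rx": 0,"ry": 0,"rz": 0,"jaw": 0},{"x": 0.05,"y": 0,"z": 0,"rx": 0,"ry": 0,"rz": 0,"jaw": 0},{"x": 0,"y": 0,"z": 0,"rx": 0,"ry": 0,"rz": 0,"jaw": 0},{"x": 0,"y": 0,"z": 0,"rx": 0,"ry": 0,"rz": 0,"jaw": 0},{"x": 0,"y": 0,"z": 0,"rx": 0,"ry": 0,"rz": 0,"jaw": 0}]}}

```text
clock: 23.8
tool_pos: [0.5542, 0.0046, 0.1273]
eef_rot: [0.998, -0.064, -0.002, 0.0]
contact_force: [-7.0, -0.8, -2.1]
opening: 0.003
finger_force: 2.7
```

```bash
python3 f.py; python3 f.py
```

```text
xrel 0.011378881795215566 z 0.127342002657873 push 7.039459495163593 up 1.6332358897322679 noise [0.4829 0.6818 0.3471] tip-lever torque 0.3679656700837672 low-lever 0.25774183201848494
xrel 0.011374773029820642 z 0.12734472585399284 push 6.8094824843120225 up 1.1618219177677152 noise [0.2367 0.2565 0.1733] tip-lever torque 0.36446864373019716 low-lever 0.2578643286458586
```

The push rose clearly, from 3 N free to about 7 N, which is about 0.265 Nm or a 24 N squeeze. I'll stop here and back off.

Request:
{"op": "send_rows", "data": {"motion": [{"x": -0.4,"y": 0,"z": 0,"rx": 0,"ry": 0,"rz": 0,"jaw": 0},{"x": -0.4,"y": 0,"z": 0,"rx": 0,"ry": 0,"rz": 0,"jaw": 0},{"x": 0,"y": 0,"z": -2,"rx": 0,"ry": 0,"rz": 0,"jaw": 0},{"x": 0,"y": 0,"z": -4,"rx": 0,"ry": 0,"rz": 0,"jaw": 0},{"x": 0,"y": 0,"z": -4,"rx": 0,"ry": 0,"rz": 0,"jaw": 0}]}}

```text
clock: 24.7
tool_pos: [0.5496, 0.0054, 0.2294]
eef_rot: [0.998, -0.064, 0.002, -0.0]
contact_force: [1.2, -0.1, -0.4]
opening: 0.001
finger_force: 0.0
```

Request:
{"op": "send_rows", "data": {"motion": [{"x": -4,"y": 0,"z": -2,"rx": 0,"ry": 0,"rz": 0,"jaw": 0},{"x": -4,"y": 0,"z": 0,"rx": 0,"ry": 0,"rz": 0,"jaw": 0},{"x": 0,"y": 0,"z": 0,"rx": 0,"ry": 0,"rz": 0,"jaw": 0},{"x": 0,"y": 0,"z": 0,"rx": 0,"ry": 0,"rz": 0,"jaw": 0},{"x": 0,"y": 0,"z": 0,"rx": 0,"ry": 0,"rz": 0,"jaw": 0}]}}

```text
clock: 25.2
tool_pos: [0.471, 0.0158, 0.2483]
eef_rot: [0.998, -0.064, 0.002, -0.0]
contact_force: [0.2, -0.2, 0.1]
opening: 0.006
finger_force: 0.0
```

Run:
```python
from h import *
s=snap('wrist'); t=snap('top')
o=np.zeros((420,800,3),np.uint8)
o[:315,:420]=cv2.resize(s['img'],(420,315),interpolation=cv2.INTER_AREA)
o[:360,420:800]=cv2.resize(t['img'][150:240,145:240],(380,360),interpolation=cv2.INTER_CUBIC)
cv2.imwrite('pics/p3.png',o[:,:,::-1])
```

```text
(no output)
```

View pics/p3.png

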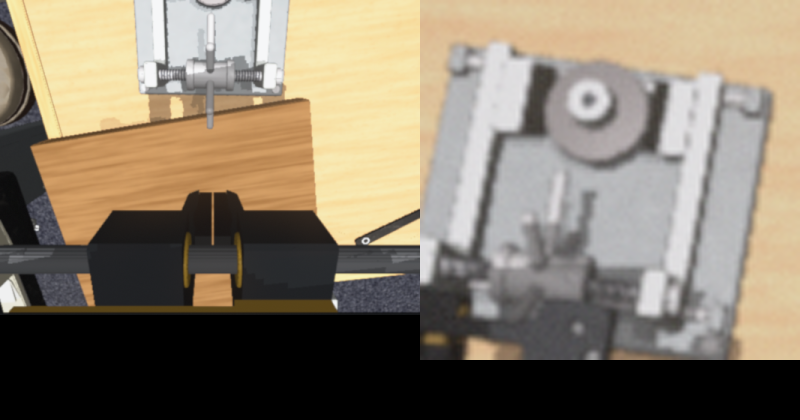

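The top crop shows the blank lying flat with both jaw faces against it, at about cols 545 and 650. The arm is clear of everything, so I'm handing the job in.

```bash
python3 -c "
from plant import *
print(finish_job())"
```

```text
the job is handed in; nothing more can be done
None
```

I laid the lens blank flat on the rest and let go of it, then turned the turnbuckle by its spokes until the push stiffened from about 3 N to 7 N (about 24 N of jaw force, estimated from the push); the job was handed in at about 25 s with the arm clear, and no verdict came back.

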